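Wedge a grinding stone tight in the bench clamp

TASK

Clamp the grey grinding stone in the wooden wedge clamp: pick up the wedge with the red head, lay it flat, thin end first, in the mouth of the tapering slot between fence and sliding jaw, straight side to the fence, and let go of it while it is still loose, then push on its red end until the jaw holds the stone firmly against the stop (a firm, slow push that builds up to a steady 15 to 20 newtons, no hammering). The wedge must stay tight by itself when you take the hand away; do not touch the stone, and leave the vial, the loupe, the labels and the sherd where they are.

Things in the scene. Friction and masses are not known exactly. Their poses are not given: they have to be found in the camera images.
- clamp: Wedge clamp screwed to the table: plywood board 250 x 200 x 12 mm (x by y), origin under its middle, on the table; x is the direction in which the wedge is driven. On it stand a fixed fence, a sliding jaw, the stone and a stop, up to 47 mm above the table. The slot between fence and jaw narrows by 1 in 5 along +x. The board before the mouth (x from -125 to +5 mm) is bare, flat, waxed.
- fence_edge (a point): Corner of the fence's slot face at the mouth (clamp x = +5, y = +70 mm), 32 mm above the table: 20 mm above the board, half the wedge's height. From here the face runs straight along the clamp's x for 100 mm; the wedge's straight side goes against it. Axes as the clamp.
- jaw_edge (a point): Corner of the sliding jaw's slot face at the mouth (clamp x = +5 mm), 32 mm above the table; moves with the jaw. The mouth is as wide as its distance from fence_edge, 24 to 27 mm at the start; the slot's middle at the mouth is half-way between the two. Axes as the clamp.
- jaw: Sliding wooden jaw, 100 mm long, 22 to 42 mm thick, with a cork face on a rubber layer (gives 2 mm at 10 N) towards the stone; slides along the clamp's -y, up to 20 mm, with about 1.5 N of friction, pushed by the wedge. Its frame coincides with the clamp's when fully back; its slot face then runs from y = +46 mm at x = +5 mm to y = +66 mm at x = +105 mm.
- stop: Fixed stop with cork face, a 100 x 30 mm wooden block on the far side of the stone, set differently (0 to 4 mm further along the clamp's -y) each time and bolted there. Its frame coincides with the clamp's frame when at its innermost setting; its cork face is then at y = -39 mm.
- stone: Grey oval grinding stone, 89 x 55 x 40 mm, lying loose on the board between jaw and stop, its 89 mm length (own y axis) along the clamp's x; origin at the centre of its underside. Not to be touched by the gripper.
- wedge: Wooden wedge with a red square head, 160 mm long, 40 mm high, 130 to 210 g; origin under its middle, x axis towards the thin end. Tapered from x = +80 mm (16 mm wide) to x = -45 mm (41 mm wide), side y = +20.5 mm straight, other side sloped, waxed; the red head's sides are parallel, 41 mm apart, x = -45 to -80 mm (grasp there, at x = -60 mm). Centre of mass near x = -22 mm.
- wedge_centre (a point): Centre of the wedge, half-way up (20 mm above its underside), axes as the wedge.
- wedge_tip (a point): Middle of the thin end (wedge y = +12.5 mm), half-way up. When tight it is 80 to 122 mm inside the slot, according to the stop and the stone: tightness shows only in the force on the hand.
- wedge_butt (a point): Middle of the red butt face (41 mm wide, 40 mm high), half-way up; the face to push, along the clamp's x. Resistance is 1 to 6 N while the jaw still slides, then rises by 1 to 1.5 N per mm; at 15 to 20 N, felt at standstill (in motion the reading is up to 8 N higher), the wedge is fast and stays (self-locking).
- vial: Bystander: red-capped sample vial, 28 mm across, 52 mm tall, origin under its centre.
- loupe: Bystander: black stand loupe, 38 mm across, 20 mm tall, origin under its centre.
- labels: Bystander: banded bundle of label slips, 48 x 65 x 13 mm, origin under its centre.
- sherd: Bystander: brown pottery sherd, 57 x 75 x 12 mm, origin under its centre.
Not all that is in view belongs to the job. Several things look just like the wedge: the one meant starts nearest to the robot's base.

How it is judged:
On the way, in this order (a step that is already met when the one before it is completed fails the run):
1. the wedge lies flat in the mouth of the slot, thin end at least 5 mm inside, let go and still loose (x of wedge_tip in the frame of clamp above 0.01 m and y of wedge_tip in the frame of clamp between 0.035 and 0.075 m and y of wedge_butt in the frame of clamp between 0.02 and 0.09 m and z of wedge in the frame of clamp below 0.018 m and angle between the x axis of wedge and the x axis of clamp, either way round below 0.12 rad and angle between wedge's own z axis and vertical below 0.12 rad and contact force between the fingers and wedge below 0.1 N and contact force between jaw and stone below 1.5 N), for 0.2 s.
2. the wedge has been driven until the jaw presses the stone against the stop (x of wedge_tip in the frame of clamp above 0.01 m and y of wedge_tip in the frame of clamp between 0.035 and 0.075 m and y of wedge_butt in the frame of clamp between 0.02 and 0.09 m and z of wedge in the frame of clamp below 0.018 m and angle between the x axis of wedge and the x axis of clamp, either way round below 0.12 rad and angle between wedge's own z axis and vertical below 0.12 rad and x of wedge_tip in the frame of clamp above 0.06 m and contact force between wedge and jaw above 4 N and contact force between jaw and stone above 4 N and contact force between stone and stop above 3 N), for 0.1 s.
At the end, for the whole second after the job is handed in: The wedge lies flat in the slot (within 0.12 rad of the clamp's x), thin end at least 55 mm inside, at rest and staying tight by itself: wedge on jaw and jaw on stone press with more than 4 N, stone on stop with more than 3 N; the stone lies flat between jaw and stop (all of step 2 and linear speed of each of wedge, stone below 0.01 m/s and x of stone in the frame of clamp between 0.03 and 0.08 m and y of stone in the frame of clamp between -0.03 and 0 m and angle between stone's own z axis and vertical below 0.25 rad and z of stone in the frame of clamp below 0.02 m); the robot touches nothing.
It fails at once if the stone is crushed (more than 50 N between jaw and stone) (contact force between jaw and stone above 50 N).
It fails at once if the gripper touches the stone (contact force between the fingers and stone above 0.5 N).
It fails at once if the vial, the loupe, the labels or the sherd is knocked away (more than 15 mm) (distance of any of vial, loupe, labels, sherd from where it was at the start of the episode above 0.015 m).
It also fails if it takes over 58 s, if anything falls off the work surface, if the arm or the gripper's body presses on something with over 40 N, if the wrist force passes 120 N, or if a joint passes its speed limit or range.

ROBOT

A 6-joint arm with a two-finger parallel gripper is mounted at the origin on a cart in front of the work surface, level with it; the furniture and walls round the work are solid. World frame = base frame: x ahead of the robot, y to its left, z up, the work surface at z = 0. Lengths are in m, angles in rad, forces in N, time in s.
With the tool pointing down it reaches from about 0.2 to 0.875 m from the base axis. Payload 3.4 kg.
Tool frame: the origin (TCP) lies at the very end of the fingers, on their centre line; the grasp point (between the pads) lies behind it (grasp_offset is the z of the grasp point in the tool frame, in m); z points along the fingers, y is the direction in which the jaws open and shut (so a half turn about z gives the same grasp; the last joint's range is limited). The gripper opens to 94 mm and grips with 3 to 60 N. Pads are 16 mm wide; open, the fingers measure 119 mm over their backs; the gripper's body (75 mm by 177 mm) begins 78 mm behind the grasp point.
Start: joints at [0.983, 0.276, 1.505, -0, 1.361, -0.121], TCP at [0.259, 0.514, 0.205] pointing down, gripper open.
Joint ranges: [-2.89, 2.89], [-0.75, 2.08], [0.22, 2.7], [-1.18, 4.32], [0.11, 2.71], [-2.7, 2.7]. Speed limits (rad/s): [2.57, 2.57, 3.14, 3.14, 3.14, 3.14].

INTERFACE

Orientations are given as a unit quaternion [w, x, y, z].
In Python, from workcell import observe, grab_frame, finish_job, grasp_offset gives the robot as it stands.
- The arm moves only by the tool carry_out, never from a script. Its arguments are lists of equal length, an entry for each row: "linear": the shift along the tool's x, y, z in mm, a list of three; "spin": the turn about the tool's z in rad. In form: {"linear": [[dx, dy, dz], ...], "spin": [spin, ...]}. A call has 1 to 8 rows; each row shifts and turns the pose as measured when the row begins, along the tool's axes as they then stand; what a row does not reach is not made up. A row lasts 1/10 s, in which the tool goes at most 50 mm and 8.59 degrees, less where a joint would pass 70% of its speed; a pose out of reach is approached as far as the arm can. A call is refused whole if a number of a shift passes 50 or a number of a turn 0.15, either way. A call with a gripper value outside its range is refused whole. "grip" is the closure, from -1 (fully open) to 1 (shut), set as the call begins (left out, the last holds). The fingers move at their own pace and stop on an object; "squeeze" is the grip in N (left out, the last holds). Time passes only in rows, so rows that do not move let the fingers close. It gives the time, the measured TCP pose, the force and the opening at its end, in the units of the state.
- observe(): the state, without advancing time (a new reading comes with each control period).
- grab_frame(name): name is "side" or "top" or "wrist"; returns a dict with "img" (480x640x3 uint8, blue, green, red), "K" (3x3 intrinsics, pixels), "R" (3x3) and "t" (3): a world point X has camera coordinates R X + t; the wrist camera has in their place "tool_from_camera" (4x4, takes a point from camera to tool coordinates, whose origin is the TCP and whose axes are the flange's). Camera axes: x right, y down, z forward; pixel columns grow to the right and rows downward; lengths in m; the calibration is good to about 2 mm. The wrist camera is an equidistant fisheye: a pixel r from the principal point sees the ray r / f radians off the axis. A picture is of the moment at which its call begins: read the wrist's pose just before it. There is no depth.
- finish_job(): hands the job in, once; it reports no verdict.
The state is a dict: "clock": time; "joints": joint angles; "joint_velocities": joint speeds; "joint_torque": joint torques, N m; "eef_pos": TCP position; "orientation": TCP orientation; "contact_force": force on the tool from outside, world axes, zero at the start; "ft_torque": the same for the moment, N m; "opening": opening from 0.0 (shut) to 1.0 (fully open).
Only numpy, scipy, OpenCV 4.12 (cv2) and the standard library are available. Lean on these libraries where they do the work, as an engineer would, in place of code of your own. Each camera call takes 0.05 s, during which the arm holds its last target. There are 200 camera calls.

## Working session

There is one attempt and no reset: what is moved stays moved. The work goes in short steps, Python scripts to look and compute and a tool call to move; the robot and the scene stay as the last step left them, time stands still between calls to the robot, and variables do not carry over. Pictures are saved under pics/ and viewed, about 8 in all and at most 12, crops included, and the job is handed in when it is done.

Besides the shell and the picture viewer there is one more tool, called after "Call:" as a command line: name --pt "numbers of a row" for each row, then --argument value for the rest. carry_out: Moves the arm, as the interface text tells. Its arguments: {"type":"object","properties":{"linear":{"type":"array","items":{"type":"array","items":{"type":"number"}}},"spin":{"type":"array","items":{"type":"number"}},"grip":{"type":"number"},"squeeze":{"type":"number"}},"required":["linear","spin"]}

```bash
mkdir -p pics; ls; cat > h.py <<'E'
import numpy as np, cv2
from workcell import observe, grab_frame, finish_job, grasp_offset
from scipy.spatial.transform import Rotation as Rn
def rot(o):
    q=o["orientation"]; return Rn.from_quat([q[1],q[2],q[3],q[0]]).as_matrix()
def ray(f,uv,o=None):
    """origin, unit direction in world"""
    K=np.array(f["K"]); u,v=uv
    if "R" in f:
        R=np.array(f["R"]);t=np.array(f["t"]).ravel()
        d=R.T@np.linalg.solve(K,[u,v,1.]); c=-R.T@t
    else:
        a=np.array([(u-K[0,2])/K[0,0],(v-K[1,2])/K[1,1]]); r=np.hypot(*a)
        dc=np.array([0,0,1.]) if r<1e-9 else np.array([*(np.sin(r)*a/r),np.cos(r)])
        T=np.array(f["tool_from_camera"]);W=rot(o)
        d=W@(T[:3,:3]@dc); c=np.array(o["eef_pos"])+W@T[:3,3]
    return c,d/np.linalg.norm(d)
def onz(f,uv,z,o=None):
    c,d=ray(f,uv,o); return c+d*(z-c[2])/d[2]
def tri(r1,r2):
    (a,d),(b,e)=r1,r2
    s=np.linalg.lstsq(np.c_[d,-e],b-a,rcond=None)[0]
    p,q=a+d*s[0],b+e*s[1]; return (p+q)/2,np.linalg.norm(p-q)
E
python3 - <<'E'
from h import *
o=observe(); print(o, grasp_offset)
for n in ("top","side","wrist"):
    f=grab_frame(n); cv2.imwrite(f"pics/{n}0.png",f["img"]); print(n,np.round(f["K"],1).tolist(),{k:np.round(f[k],3).tolist() for k in f if k not in("img","K")})
E
```

```text
pics
{'clock': 0.0, 'joints': array([ 9.83003378e-01,  2.76570147e-01,  1.50612190e+00, -3.66948559e-05,
        1.36070331e+00, -1.20993895e-01]), 'joint_velocities': array([-0.00149736,  0.00304386,  0.00140856, -0.002218  , -0.00033921,
        0.00038939]), 'joint_torque': array([ 1.12927701e-03, -4.04604650e+01, -2.37227011e+01,  7.04614073e-02,
        3.46825761e-02, -1.76283811e-04]), 'eef_pos': array([0.25846071, 0.51299395, 0.2046234 ]), 'orientation': array([-2.95962037e-04,  2.31282373e-01,  9.72886248e-01, -8.51562845e-04]), 'contact_force': array([ 0.79696148, -0.30667755,  0.35913782]), 'ft_torque': array([-0.02468087,  0.00561663,  0.00251064]), 'opening': 1.0007766315958038} -0.0188
top [[530.7, 0.0, 323.9], [0.0, 530.7, 239.6], [0.0, 0.0, 1.0]] {'R': [[0.023, -1.0, 0.002], [-0.997, -0.023, -0.073], [0.073, -0.001, -0.997]], 't': [-0.21, 0.54, 1.355]}
side [[457.5, 0.0, 322.8], [0.0, 457.5, 243.2], [0.0, 0.0, 1.0]] {'R': [[-0.679, 0.734, -0.009], [0.545, 0.496, -0.676], [-0.492, -0.464, -0.737]], 't': [0.487, -0.159, 1.568]}
wrist [[371.6, 0.0, 324.9], [0.0, 371.6, 239.0], [0.0, 0.0, 1.0]] {'tool_from_camera': [[0.0, -0.97, -0.244, 0.069], [1.0, 0.0, 0.0, -0.0], [-0.0, -0.244, 0.97, -0.179], [0.0, 0.0, 0.0, 1.0]]}
```

View pics/top0.png

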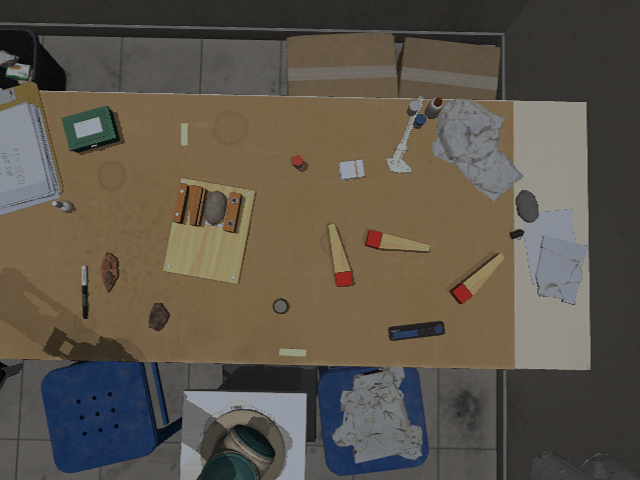

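View pics/side0.png

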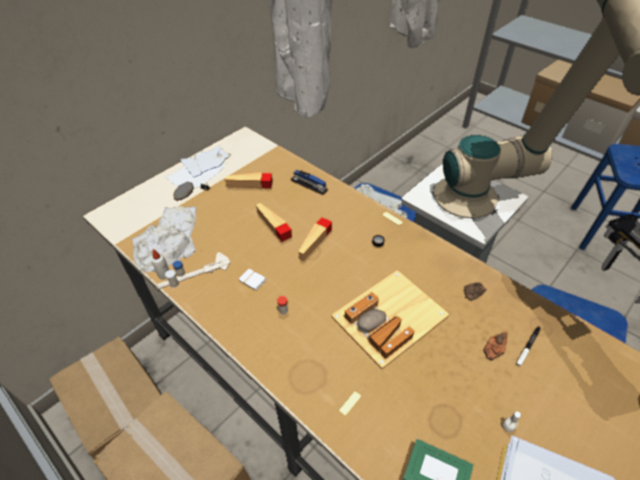

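The top view shows three red-headed wedges, with heads at about (343,280), (374,239) and (461,293). The base is near (243,455), so the first one is nearest. The clamp board spans (165–255, 180–283), with the mouth facing the robot, the fence on the left (~180,205), the jaw at ~195, the stone at (215,207) and the stop at (232,212). The vial is at (298,161), the labels at (352,169), the loupe at (280,306) and the sherd probably at (158,316) or (110,272). The side view agrees: near wedge head (325,225), board (390,318).

```bash
cat > m1.py <<'E'
from h import *
ft,fs=grab_frame("top"),grab_frame("side")
def red(f):
    hsv=cv2.cvtColor(f["img"],cv2.COLOR_BGR2HSV)
    m=((hsv[...,0]<6)|(hsv[...,0]>174))&(hsv[...,1]>190)&(hsv[...,2]>90)
    n,l,s,c=cv2.connectedComponentsWithStats(m.astype(np.uint8))
    return [(c[i].round(1),s[i,4],l==i) for i in range(1,n) if s[i,4]>40]
for n,f in(("top",ft),("side",fs)):
    print(n,[(r[0].tolist(),int(r[1])) for r in red(f)])
best=min(red(ft),key=lambda r:np.hypot(*onz(ft,r[0],.04)[:2]))
print("nearest",best[0],onz(ft,best[0],.04))
rs=[r for r in red(fs)]
for r in rs: print("tri",r[0],[np.round(x,3) for x in tri(ray(ft,best[0]),ray(fs,r[0]))])
# light wood: wedge + board in top view
def light(f):
    hsv=cv2.cvtColor(f["img"],cv2.COLOR_BGR2HSV)
    print("px board",hsv[250,210],"table",hsv[300,210],"wedge",hsv[250,338])
    return hsv
hsv=light(ft)
m=((hsv[...,0]>16)&(hsv[...,0]<32)&(hsv[...,2]>170)&(hsv[...,1]<160)&(hsv[...,1]>60)).astype(np.uint8)
cs,_=cv2.findContours(m,cv2.RETR_EXTERNAL,cv2.CHAIN_APPROX_NONE)
for c in cs:
    a=cv2.contourArea(c)
    if a>150: print(a,np.round(cv2.minAreaRect(c),1) if 0 else [np.round(x,1) for x in cv2.minAreaRect(c)],cv2.boxPoints(cv2.minAreaRect(c)).round(0).tolist())
E
python3 m1.py
```

```text
top [([373.6, 238.4], 199), ([343.3, 278.6], 195), ([461.8, 293.3], 204)]
side [([265.9, 180.2], 128), ([324.4, 222.5], 87), ([283.6, 231.4], 174)]
nearest [343.3 278.6] [ 0.4453362  -0.24927368  0.04      ]
tri [265.9 180.2] [array([ 0.51 , -0.294,  0.232]), np.float64(0.166)]
tri [324.4 222.5] [array([ 0.444, -0.248,  0.037]), np.float64(0.003)]
tri [283.6 231.4] [array([ 0.493, -0.292,  0.01 ]), np.float64(0.126)]
px board [ 23  88 147] table [ 18 103 121] wedge [ 24  90 148]
```

```bash
cat > m2.py <<'E'
from h import *
ft=grab_frame("top"); hsv=cv2.cvtColor(ft["img"],cv2.COLOR_BGR2HSV)
m=((hsv[...,0]>=21)&(hsv[...,0]<30)&(hsv[...,2]>125)&(hsv[...,1]>50)).astype(np.uint8)
m=cv2.morphologyEx(m,cv2.MORPH_OPEN,np.ones((3,3)))
cs,_=cv2.findContours(m,cv2.RETR_EXTERNAL,cv2.CHAIN_APPROX_NONE)
for c in cs:
    a=cv2.contourArea(c)
    if a<200: continue
    r=cv2.minAreaRect(c); z=.012 if a>3000 else .04
    P=[onz(ft,p,z) for p in cv2.boxPoints(r)]
    print(int(a),[np.round(x,1) for x in r]); print(np.round(P,3).tolist(), "sides",np.linalg.norm(P[1]-P[0]).round(3),np.linalg.norm(P[2]-P[1]).round(3), "ctr",np.mean(P,0).round(4))
E
python3 m2.py
```

```text
305 [array([484.7, 271.1]), array([ 9. , 47.5]), np.float64(51.6)]
[[0.443, -0.554, 0.04], [0.52, -0.649, 0.04], [0.502, -0.663, 0.04], [0.425, -0.568, 0.04]] sides 0.122 0.023 ctr [ 0.4727 -0.6087  0.04  ]
313 [array([405.1, 243.7]), array([47.5,  9.8]), np.float64(14.6)]
[[0.54, -0.343, 0.04], [0.564, -0.349, 0.04], [0.536, -0.467, 0.04], [0.512, -0.461, 0.04]] sides 0.025 0.121 ctr [ 0.5379 -0.4052  0.04  ]
310 [array([336.2, 247.8]), array([47.3,  9.3]), np.float64(81.5)]
[[0.581, -0.208, 0.04], [0.585, -0.231, 0.04], [0.466, -0.251, 0.04], [0.462, -0.228, 0.04]] sides 0.024 0.121 ctr [ 0.5234 -0.2295  0.04  ]
3525 [array([208.6, 230.4]), array([75.1, 95.9]), np.float64(11.3)]
[[0.457, 0.219, 0.012], [0.704, 0.181, 0.012], [0.67, -0.014, 0.012], [0.423, 0.027, 0.012]] sides 0.251 0.198 ctr [0.5635 0.1035 0.012 ]
```

Call:
carry_out --pt "-39 -28 0" --pt "-39 -28 0" --pt "-39 -28 0" --pt "-39 -28 0" --pt "-39 -28 0" --pt "-39 -28 0" --pt "-39 -28 0" --pt "-39 -28 0" --spin '[0,0,0,0,0,0,0,0]'

```text
clock: 1.1
eef_pos: [0.4415, 0.1683, 0.2041]
orientation: [0.001, 0.225, 0.974, 0.002]
contact_force: [-0.2, 0.4, -0.4]
opening: 1.001
```

Call:
carry_out --pt "0 0 0" --pt "0 0 0" --pt "0 0 0" --spin '[-0.15,-0.15,0]'

```text
clock: 1.4
eef_pos: [0.4453, 0.1606, 0.2042]
orientation: [0.002, 0.078, 0.997, 0.001]
contact_force: [0.4, 0.2, 0.2]
opening: 0.999
```

```bash
python3 - <<'E'
from h import *
import pickle
o=observe(); f=grab_frame("wrist"); cv2.imwrite("pics/w1.png",f["img"]); pickle.dump((o,f),open("w1.pkl","wb")); print(o["eef_pos"],rot(o)[:,1],o["clock"])
E
```

```text
[0.44529506 0.16061759 0.20420535] [0.15556002 0.98782497 0.00170618] 1.4
```

View pics/w1.png

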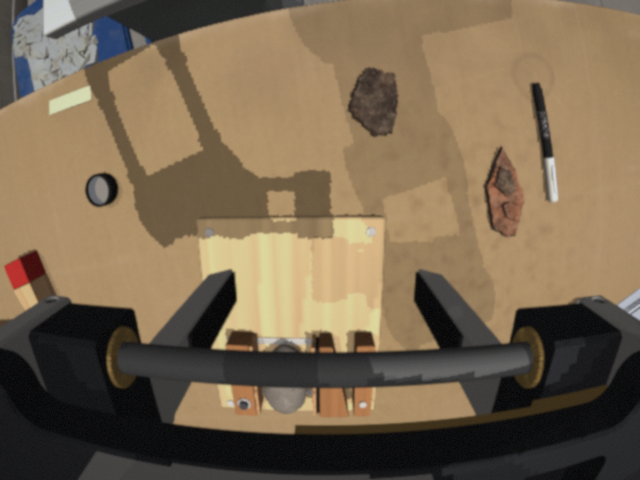

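The wrist view (image down is forward, right is +y) shows the board at (200–383, 218–410). The stop is at u≈228–256, the stone at (287,375), the jaw front at u≈317–334 and the fence front at u≈355–374, both at v≈333. The gripper crossbar hides the middle, but the mouth is visible. I'll zoom in.

```bash
python3 - <<'E'
from h import *
import pickle
o,f=pickle.load(open("w1.pkl","rb"))
c=f["img"][315:425,215:395]; cv2.imwrite("pics/w1c.png",cv2.resize(c,None,fx=4.4,fy=4.4,interpolation=cv2.INTER_CUBIC))
# board rim: light mask and bottom edge, left/right edges fits
hsv=cv2.cvtColor(f["img"],cv2.COLOR_BGR2HSV)
for p in [(218,230),(218,300),(218,370),(260,199),(300,201),(260,383),(300,382)]:
    v,u=p; print(p,onz(f,(u,v),.012,o).round(4))
for p in [(320,333),(334,333),(355,333),(373,333)]:
    print(p,onz(f,p,.047,o).round(4),onz(f,p,.012,o).round(4))
E
```

```text
(218, 230) [0.4321 0.0629 0.012 ]
(218, 300) [0.4439 0.1351 0.012 ]
(218, 370) [0.455  0.2056 0.012 ]
(260, 199) [0.4716 0.0177 0.012 ]
(300, 201) [0.5181 0.0075 0.012 ]
(260, 383) [0.5018 0.2137 0.012 ]
(300, 382) [0.5475 0.2077 0.012 ]
(320, 333) [0.5579 0.1377 0.047 ] [0.5768 0.1342 0.012 ]
(334, 333) [0.5601 0.1518 0.047 ] [0.5793 0.1498 0.012 ]
(355, 333) [0.5637 0.173  0.047 ] [0.5833 0.1732 0.012 ]
(373, 333) [0.567  0.1913 0.047 ] [0.5869 0.1935 0.012 ]
```

View pics/w1c.png

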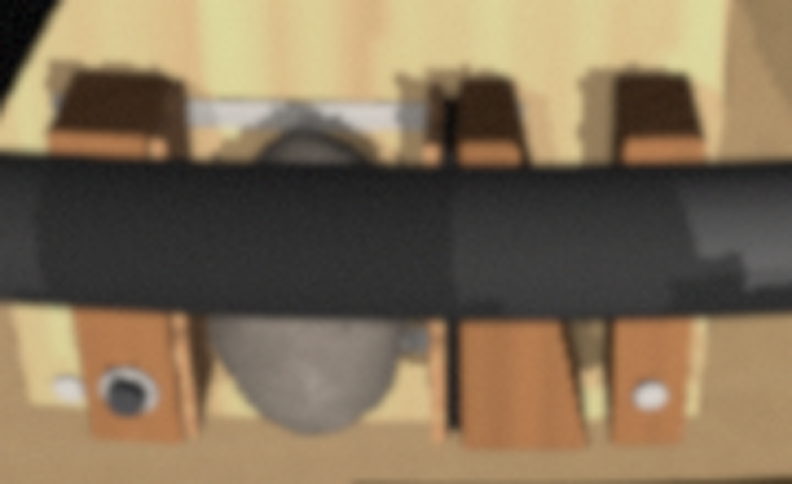

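The crop shows the mouth corners clearly. The fence slot corner is at pixel (356.6,346.8) on top and (355,332.7) at the base; the jaw corner is at (333.9,347.5) on top and (332.5,333.2) at the base. I'll take a second view 80 mm further forward so that the slot clears the bar.

Call:
carry_out --pt "-40 0 0" --pt "-45 0 0" --pt "0 0 0" --spin '[0,0,0]'

```text
clock: 1.75
eef_pos: [0.5295, 0.1489, 0.2047]
orientation: [0.002, 0.082, 0.997, 0.001]
contact_force: [-0.1, -1.3, 0.5]
opening: 1.001
```

```bash
python3 - <<'E'
from h import *
import pickle
o=observe(); f=grab_frame("wrist"); pickle.dump((o,f),open("w2.pkl","wb")); print(o["eef_pos"],rot(o)[:,1],o["clock"])
c=f["img"][190:340,205:395]; cv2.imwrite("pics/w2c.png",cv2.resize(c,None,fx=4,fy=4,interpolation=cv2.INTER_CUBIC))
E
```

```text
[0.52952054 0.14891554 0.20467998] [0.16359305 0.98652413 0.00272851] 1.75
```

View pics/w2c.png

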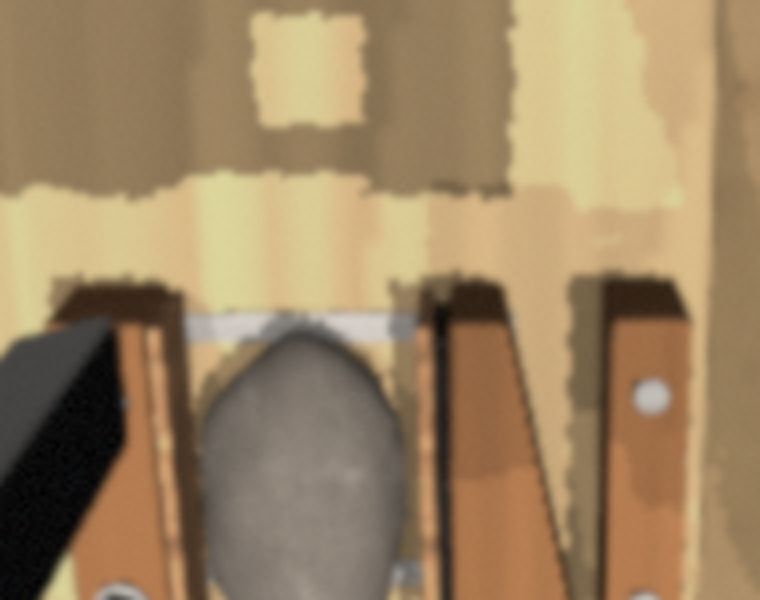

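The second view shows the fence slot corner at crop (608,318) on top and (605,283) at the base, and the jaw corner at (510,320) on top and (503,286) at the base. The fence face runs down to (602,590), the jaw face runs to (570,590), and the stone sits well clear of the jaw and stop. Now I'll triangulate.

```bash
python3 - <<'E'
from h import *
import pickle
o1,f1=pickle.load(open("w1.pkl","rb")); o2,f2=pickle.load(open("w2.pkl","rb"))
p1=lambda x,y:(215+(x+.5)/4.4-.5,315+(y+.5)/4.4-.5)
p2=lambda x,y:(205+(x+.5)/4-.5,190+(y+.5)/4-.5)
for n,a,b,z in [("fence top",(623,139),(608,318),.047),("fence base",(616,78),(605,283),.012),("jaw top",(523,142),(511,320),.047),("jaw base",(516,80),(503,286),.012),("fence R top",(702,138),(690,318),.047)]:
    P,e=tri(ray(f1,p1(*a),o1),ray(f2,p2(*b),o2))
    print(n,P.round(4),"gap",e.round(4),"v1",onz(f1,p1(*a),z,o1).round(4),"v2",onz(f2,p2(*b),z,o2).round(4))
A=onz(f2,p2(608,318),.047,o2);B=onz(f2,p2(602,590),.047,o2);print("fence dir",np.degrees(np.arctan2(*(B-A)[[1,0]])),np.linalg.norm(B-A))
for z,q in((.047,[(511,320),(570,590)]),):
    A=onz(f2,p2(*q[0]),z,o2);B=onz(f2,p2(*q[1]),z,o2);print("jaw dir",np.degrees(np.arctan2(*(B-A)[[1,0]])))
# board edges via mask in w1: fit lines on floor z=.012
def edge(f,o,vs,lo,hi,axis):
    g=cv2.GaussianBlur(cv2.cvtColor(f["img"],cv2.COLOR_BGR2LAB)[...,0].astype(float),(5,5),1)
    out=[]
    for s in vs:
        line=g[lo:hi,s] if axis==0 else g[s,lo:hi]
        k=np.argmax(abs(np.diff(line)))+lo+.5
        out.append(onz(f,(s,k) if axis==0 else (k,s),.012,o)[:2])
    out=np.array(out); d=cv2.fitLine(out.astype(np.float32),cv2.DIST_HUBER,0,.001,.001).ravel()
    return out.mean(0).round(4),np.degrees(np.arctan2(d[1],d[0])).round(2)
print("front",edge(f1,o1,range(340,380,3),210,228,0))
print("right",edge(f1,o1,range(225,262,3),374,392,1))
print("left",edge(f1,o1,range(225,265,3),192,210,1))
E
```

```text
fence top [0.5796 0.1719 0.0472] gap 0.0009 v1 [0.5797 0.1723 0.047 ] v2 [0.5796 0.1715 0.047 ]
fence base [0.5819 0.1731 0.0129] gap 0.0003 v1 [0.5824 0.1729 0.012 ] v2 [0.5822 0.1733 0.012 ]
jaw top [0.5757 0.1487 0.0484] gap 0.0004 v1 [0.5766 0.1488 0.047 ] v2 [0.5762 0.1484 0.047 ]
jaw base [0.5786 0.1471 0.0121] gap 0.0008 v1 [0.5787 0.1475 0.012 ] v2 [0.5786 0.1467 0.012 ]
fence R top [0.583  0.191  0.0468] gap 0.0001 v1 [0.5829 0.1909 0.047 ] v2 [0.5829 0.191  0.047 ]
fence dir -8.850410201951036 0.07451945015211563
jaw dir 2.587537102845913
front (array([0.4528, 0.1951]), np.float32(81.24))
right (array([0.4835, 0.2162]), np.float32(-6.67))
left (array([0.4548, 0.0225]), np.float32(-8.68))
```

Call:
carry_out --pt "7 -49 0" --pt "7 -49 0" --pt "7 -49 0" --pt "7 -49 0" --pt "7 -49 0" --pt "7 -49 0" --pt "7 -49 0" --pt "7 -49 0" --spin '[0,0,0,0,0,0,0,0]'

```text
clock: 2.6
eef_pos: [0.3984, -0.224, 0.2021]
orientation: [-0.001, 0.079, 0.997, 0.004]
contact_force: [0.7, -0.4, 0.5]
opening: 1.001
```

Call:
carry_out --pt "0 0 0" --pt "0 0 0" --pt "0 0 0" --pt "0 0 0" --spin '[-0.12,-0.13,-0.12,0]'

```text
clock: 3.0
eef_pos: [0.3928, -0.2262, 0.2021]
orientation: [-0.001, -0.104, 0.995, 0.004]
contact_force: [0.5, -0.1, 0.2]
opening: 0.996
```

```bash
python3 - <<'E'
from h import *
import pickle
o=observe(); f=grab_frame("wrist"); pickle.dump((o,f),open("w3.pkl","wb")); print(o["eef_pos"],rot(o)[:,1],o["clock"])
cv2.imwrite("pics/w3.png",f["img"])
E
```

```text
[ 0.39276244 -0.2261625   0.20212188] [-0.20725941  0.97824584  0.0088662 ] 3.0
```

View pics/w3.png

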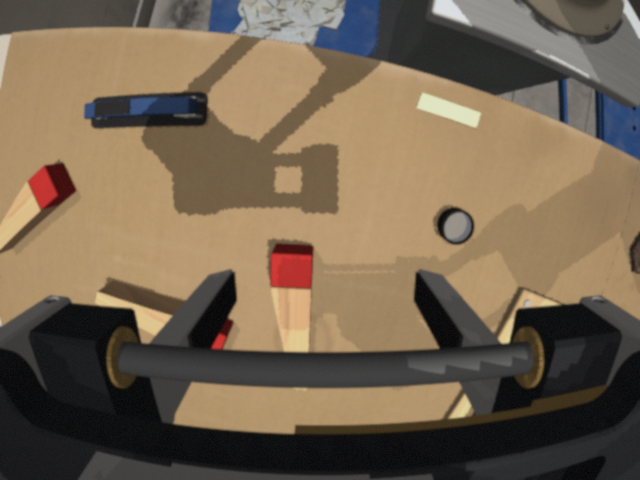

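The target wedge is between the open fingers: butt top edge at about (271–312, 253), red/wood boundary at v≈287, body running down to (300,390), slightly to the left of the tool centre line. I'll move over it and take a second view.

Call:
carry_out --pt "-40 -25 0" --pt "0 0 0" --spin '[0,0]'

```text
clock: 3.25
eef_pos: [0.4367, -0.2401, 0.2017]
orientation: [-0.002, -0.1, 0.995, 0.005]
contact_force: [-0.3, 0.2, 1.0]
opening: 1.0
```

```bash
cat > m3.py <<'E'
from h import *
import pickle
o=observe(); f=grab_frame("wrist"); pickle.dump((o,f),open("w4.pkl","wb")); print(o["eef_pos"],rot(o)[:,1],o["clock"])
o3,f3=pickle.load(open("w3.pkl","rb"))
def head(f,lo=(200,130)):
    hsv=cv2.cvtColor(f["img"],cv2.COLOR_BGR2HSV)
    m=(((hsv[...,0]<7)|(hsv[...,0]>173))&(hsv[...,1]>170)&(hsv[...,2]>60)).astype(np.uint8)
    n,l,s,c=cv2.connectedComponentsWithStats(m)
    i=min((i for i in range(1,n) if s[i,4]>300),key=lambda i:abs(c[i][0]-300)+abs(c[i][1]-240))
    V=hsv[...,2][l==i]; print("bbox",s[i],"V pct",np.percentile(V,[5,25,50,75,95]))
    th,_=cv2.threshold(V.reshape(-1,1),0,255,cv2.THRESH_OTSU)
    t=((l==i)&(hsv[...,2]>th)).astype(np.uint8); t=cv2.morphologyEx(t,cv2.MORPH_OPEN,np.ones((3,3)))
    cs,_=cv2.findContours(t,cv2.RETR_EXTERNAL,cv2.CHAIN_APPROX_NONE)
    k=max(cs,key=cv2.contourArea); r=cv2.minAreaRect(k); b=cv2.boxPoints(r)
    return b[np.lexsort((b[:,0],np.round(b[:,1]/15)))]  # butt L,R then front L,R
b3,b4=head(f3),head(f)
print(b3.round(1).tolist(),b4.round(1).tolist())
P=[]
for a,b in zip(b3,b4):
    p,e=tri(ray(f3,a,o3),ray(f,b,o)); P.append(p); print("tri",p.round(4),e.round(4),onz(f3,a,.04,o3).round(4),onz(f,b,.04,o).round(4))
Q=np.array([(onz(f3,a,.04,o3)+onz(f,b,.04,o))/2 for a,b in zip(b3,b4)])
print("width butt",np.linalg.norm(Q[1]-Q[0]),"front",np.linalg.norm(Q[3]-Q[2]),"len",np.linalg.norm(Q[2]-Q[0]),np.linalg.norm(Q[3]-Q[1]))
d=Q[2:].mean(0)-Q[:2].mean(0); e=Q[1]-Q[0]+Q[3]-Q[2]
print("ctr",Q.mean(0),"yaw len",np.degrees(np.arctan2(d[1],d[0])),"yaw wid",np.degrees(np.arctan2(-e[0],e[1])))
cv2.imwrite("pics/w4.png",f["img"])
E
python3 m3.py
```

```text
[ 0.43670977 -0.24007769  0.20166875] [-0.19994828  0.97975459  0.01008086] 3.25
bbox [ 271  245   41   43 1650] V pct [ 67.   168.25 182.   186.   208.  ]
bbox [ 293  208   42   41 1632] V pct [ 67. 127. 201. 208. 210.]
[[271.1000061035156, 252.6999969482422], [311.79998779296875, 254.60000610351562], [269.5, 285.29998779296875], [310.29998779296875, 287.29998779296875]] [[293.1000061035156, 218.5], [334.5, 220.0], [292.0, 246.8000030517578], [333.3999938964844, 248.3000030517578]]
tri [ 0.4472 -0.2724 -0.0075] 0.003 [ 0.4319 -0.2701  0.04  ] [ 0.4382 -0.2693  0.04  ]
tri [ 0.4406 -0.2285 -0.0095] 0.0024 [ 0.4256 -0.2313  0.04  ] [ 0.432 -0.231  0.04 ]
tri [ 0.4648 -0.2656  0.0417] 0.0007 [ 0.4654 -0.266   0.04  ] [ 0.4654 -0.2653  0.04  ]
tri [ 0.4596 -0.2261  0.0379] 0.0001 [ 0.4588 -0.2262  0.04  ] [ 0.4591 -0.2264  0.04  ]
width butt 0.039004464568833025 front 0.03991270958596078 len 0.030591559278457713 0.030505144893457733
ctr [ 0.44705174 -0.24819923  0.04      ] yaw len 8.375815585929772 yaw wid 9.21697858369617
```

Call:
carry_out --pt "-9 -10 0" --pt "0 0 40" --pt "0 0 40" --pt "0 0 40" --pt "0 0 25" --pt "0 0 0" --spin '[0.045,0,0,0,0,0]'

```text
clock: 3.9
eef_pos: [0.4415, -0.2394, 0.0549]
orientation: [-0.004, -0.073, 0.997, 0.006]
contact_force: [-1.0, 1.1, 0.3]
opening: 1.001
```

```bash
cat > st.py <<'E'
from h import *
import sys
o=observe(); R=rot(o); g=np.array([float(a) for a in sys.argv[1:4]]); y=float(sys.argv[4])
d=R.T@(g-o["eef_pos"]); ang=np.degrees(np.arctan2(R[1,1],R[0,1]))
print("t",o["clock"],"pos",o["eef_pos"].round(4),"shift mm",(d*1000).round(1),"spin",np.radians(ang-y).round(3),"tilt z",R[:,2].round(4),"F",o["contact_force"].round(1),"open",round(o["opening"],3))
E
python3 st.py 0.4474 -0.2482 0.007 99
```

```text
t 3.9 pos [ 0.4415 -0.2394  0.0549] shift mm [ -4.9 -10.2  47.8] spin -0.011 tilt z [-0.0078  0.0106 -0.9999] F [-1.   1.1  0.3] open 1.001
```

Call:
carry_out --pt "-5 -10 0" --pt "0 0 25" --pt "0 0 15" --pt "0 0 7" --pt "0 0 0" --spin '[-0.01,0,0,0,0]'

```text
clock: 4.4
eef_pos: [0.4539, -0.2529, 0.0141]
orientation: [0.002, -0.078, 0.997, 0.0]
contact_force: [1.1, 0.5, 1.3]
opening: 1.001
```

```bash
python3 st.py 0.4474 -0.2482 0.007 99
```

```text
t 4.4 pos [ 0.4539 -0.2529  0.0141] shift mm [5.8 5.6 7.1] spin -0.001 tilt z [ 0.0038  0.0013 -1.    ] F [1.1 0.5 1.3] open 1.001
```

Call:
carry_out --pt "5 5 0" --pt "0 0 6" --pt "0 0 0" --pt "0 0 0" --spin '[0,0,0,0]'

```text
clock: 4.8
eef_pos: [0.4501, -0.2502, 0.0113]
orientation: [0.005, -0.078, 0.997, -0.002]
contact_force: [0.9, 0.9, -0.0]
opening: 0.997
```

```bash
python3 st.py 0.4474 -0.2482 0.007 99
```

```text
t 4.8 pos [ 0.4501 -0.2502  0.0113] shift mm [2.4 2.4 4.3] spin -0.002 tilt z [ 0.0093 -0.0029 -1.    ] F [ 0.9  0.9 -0. ] open 0.997
```

Call:
carry_out --pt "3 2 4" --pt "0 0 0" --pt "0 0 0" --pt "0 0 0" --pt "0 0 0" --pt "0 0 0" --pt "0 0 0" --pt "0 0 0" --spin '[0,0,0,0,0,0,0,0]' --grip 1 --squeeze 30

```text
clock: 5.6
eef_pos: [0.4467, -0.2486, 0.0073]
orientation: [0.005, -0.078, 0.997, -0.002]
contact_force: [-0.7, 1.1, -0.7]
opening: 0.435
```

```bash
python3 st.py 0.4474 -0.2482 0.007 99
```

```text
t 5.6 pos [ 0.4467 -0.2486  0.0073] shift mm [-0.7  0.3  0.3] spin -0.002 tilt z [ 0.0094 -0.0029 -1.    ] F [-0.7  1.1 -0.7] open 0.435
```

Call:
carry_out --pt "0 0 -20" --pt "0 0 -30" --pt "0 0 -35" --pt "0 0 -25" --pt "0 0 0" --spin '[0,0,0,0,0.0]'

```text
clock: 6.1
eef_pos: [0.4433, -0.2468, 0.1179]
orientation: [0.001, -0.078, 0.997, 0.001]
contact_force: [0.5, 0.7, -1.6]
opening: 0.434
```

```bash
python3 st.py 0.4263 0.1732 0.11 81.2
```

```text
t 6.1 pos [ 0.4433 -0.2468  0.1179] shift mm [-48.4 417.6   8.5] spin 0.309 tilt z [ 0.0021  0.0017 -1.    ] F [ 0.5  0.7 -1.6] open 0.434
```

Call:
carry_out --pt "-4 30 0" --pt "-5 42 0" --pt "-5 42 0" --pt "-5 42 0" --pt "-5 42 0" --pt "-5 42 0" --pt "-4 35 0" --pt "-2 20 0" --spin '[0,0,0,0,0,0,0,0]'

```text
clock: 6.9
eef_pos: [0.4262, 0.0577, 0.1065]
orientation: [-0.006, -0.073, 0.997, 0.002]
contact_force: [1.1, -0.5, -1.3]
opening: 0.436
```

Call:
carry_out --pt "0 0 0" --pt "0 0 0" --pt "0 0 0" --pt "0 0 0" --pt "0 0 0" --spin '[0.08,0.08,0.08,0.07,0]'

```text
clock: 7.4
eef_pos: [0.4184, 0.0623, 0.0978]
orientation: [-0.014, 0.084, 0.996, 0.001]
contact_force: [0.1, 0.3, -1.4]
opening: 0.435
```

```bash
python3 st.py 0.4263 0.1732 0.08 81.2
```

```text
t 7.4 pos [0.4184 0.0623 0.0978] shift mm [ 10.2 110.6  18.1] spin -0.014 tilt z [-0.0279  0.0045 -0.9996] F [ 0.1  0.3 -1.4] open 0.435
```

Call:
carry_out --pt "3 30 0" --pt "3 35 0" --pt "2 30 0" --pt "2 15 0" --pt "0 0 0" --spin '[0,0,0,0,0]'

```text
clock: 7.9
eef_pos: [0.4238, 0.1745, 0.0921]
orientation: [-0.018, 0.081, 0.997, -0.0]
contact_force: [-0.2, -0.9, -1.1]
opening: 0.434
```

```bash
python3 st.py 0.4263 0.1732 0.025 81.2
```

```text
t 7.9 pos [0.4238 0.1745 0.0921] shift mm [-5.1 -0.7 67. ] spin -0.009 tilt z [-0.0367  0.0027 -0.9993] F [-0.2 -0.9 -1.1] open 0.434
```

Call:
carry_out --pt "-3 0 20" --pt "-1 0 20" --pt "0 0 10" --pt "0 0 0" --spin '[0,0,0,0]'

```text
clock: 8.3
eef_pos: [0.4245, 0.1715, 0.0386]
orientation: [-0.02, 0.079, 0.997, -0.002]
contact_force: [-0.6, 0.1, -2.2]
opening: 0.438
```

```bash
python3 st.py 0.4263 0.1732 0.025 81.2; python3 - <<'E'
from h import *
f=grab_frame("side"); cv2.imwrite("pics/s1.png",cv2.resize(f["img"][240:380,310:470],None,fx=4,fy=4,interpolation=cv2.INTER_CUBIC))
E
```

```text
t 8.3 pos [0.4245 0.1715 0.0386] shift mm [-2.1  2.1 13.5] spin -0.004 tilt z [-3.960e-02  1.000e-04 -9.992e-01] F [-0.6  0.1 -2.2] open 0.438
```

View pics/s1.png

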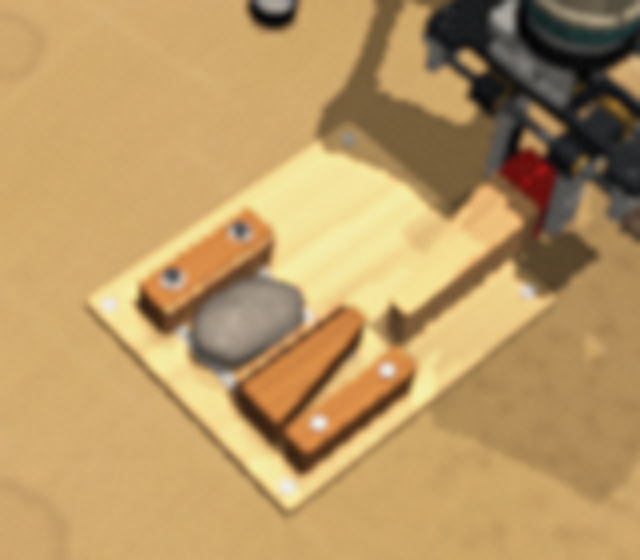

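The side view shows the wedge held by its head, thin end pointing at the slot mouth between jaw and fence, slightly above the board. I'll lower it nearly to the board.

Call:
carry_out --pt "-1 2 6" --pt "0 0 5" --pt "0 0 0" --spin '[0,0,0]'

```text
clock: 8.65
eef_pos: [0.4273, 0.173, 0.0287]
orientation: [-0.018, 0.079, 0.997, -0.001]
contact_force: [-0.3, -0.4, -1.3]
opening: 0.437
```

```bash
python3 st.py 0.4589 0.1681 0.022 81.2
```

```text
t 8.65 pos [0.4273 0.173  0.0287] shift mm [-32.2   0.2   5.6] spin -0.005 tilt z [-3.550e-02  8.000e-04 -9.994e-01] F [-0.3 -0.4 -1.3] open 0.437
```

Call:
carry_out --pt "-7 0 0" --pt "-8 0 0" --pt "-8 0 0" --pt "-6 0 0" --pt "0 0 0" --spin '[0,0,0,0,0]'

```text
clock: 9.15
eef_pos: [0.4607, 0.1683, 0.0288]
orientation: [-0.016, 0.079, 0.997, -0.0]
contact_force: [-0.7, -0.0, -3.1]
opening: 0.436
```

```bash
python3 st.py 0.4589 0.1681 0.022 81.2
```

```text
t 9.15 pos [0.4607 0.1683 0.0288] shift mm [ 1.6 -0.5  6.9] spin -0.005 tilt z [-0.0312  0.0015 -0.9995] F [-0.7 -0.  -3.1] open 0.436
```

Call:
carry_out --pt "0 0 4" --pt "0 0 3" --pt "0 0 2" --pt "0 0 0" --spin '[0,0,0,0]'

```text
clock: 9.55
eef_pos: [0.4615, 0.1687, 0.02]
orientation: [-0.014, 0.079, 0.997, -0.0]
contact_force: [-0.1, -0.2, 0.8]
opening: 0.435
```

```bash
python3 st.py 0.4589 0.1681 0.0193 81.2; python3 - <<'E'
from h import *
f=grab_frame("top"); cv2.imwrite("pics/t1.png",cv2.resize(f["img"][165:305,130:270],None,fx=4.2,fy=4.2,interpolation=cv2.INTER_CUBIC))
E
```

```text
t 9.55 pos [0.4615 0.1687 0.02  ] shift mm [ 2.4 -1.   0.8] spin -0.004 tilt z [-0.0285  0.0022 -0.9996] F [-0.1 -0.2  0.8] open 0.435
```

View pics/t1.png

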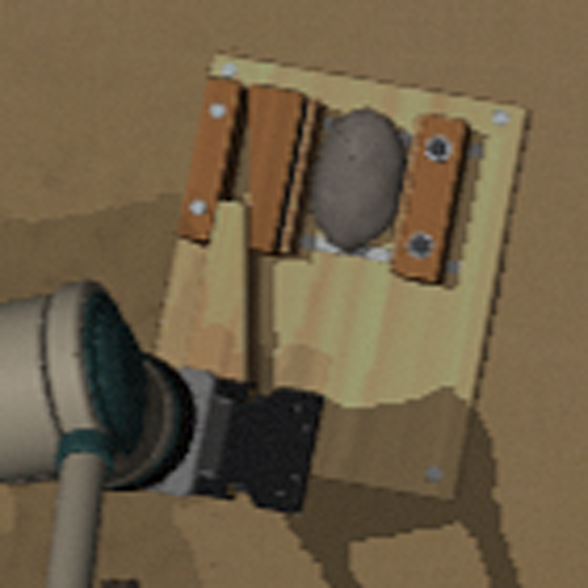

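The top view shows the thin end about 20–25 mm inside the slot, between fence and jaw, with the wedge parallel to the fence; the force shows it resting on the board. Releasing it.

Call:
carry_out --pt "0 0 0" --pt "0 0 0" --pt "0 0 0" --pt "0 0 0" --pt "0 0 0" --pt "0 0 0" --spin '[0,0,0,0,0,0]' --grip -1

```text
clock: 10.2
eef_pos: [0.4606, 0.1686, 0.02]
orientation: [-0.015, 0.079, 0.997, -0.0]
contact_force: [-0.4, -0.2, 0.4]
opening: 0.906
```

```bash
python3 st.py 0.4615 0.1687 0.12 81.2
```

```text
t 10.2 pos [0.4606 0.1686 0.02  ] shift mm [   2.1   -0.  -100. ] spin -0.004 tilt z [-0.03    0.0019 -0.9995] F [-0.4 -0.2  0.4] open 0.906
```

Call:
carry_out --pt "10 0 0" --pt "20 0 0" --pt "20 0 0" --pt "10 0 0" --pt "0 0 0" --spin '[0,0,0,0,0]'

```text
clock: 10.7
eef_pos: [0.3972, 0.1782, 0.0215]
orientation: [-0.016, 0.079, 0.997, -0.0]
contact_force: [0.1, 0.1, 0.9]
opening: 1.0
```

```bash
python3 st.py 0.4115 0.1759 0.024 81.2
```

```text
t 10.7 pos [0.3972 0.1782 0.0215] shift mm [-14.4  -0.   -2.9] spin -0.005 tilt z [-0.0314  0.0017 -0.9995] F [0.1 0.1 0.9] open 1.0
```

Call:
carry_out --pt "0 0 -3" --pt "0 0 0" --pt "0 0 0" --pt "0 0 0" --pt "0 0 0" --pt "0 0 0" --pt "0 0 0" --pt "0 0 0" --spin '[0,0,0,0,0,0,0,0]' --grip 1

```text
clock: 11.5
eef_pos: [0.4012, 0.1784, 0.0251]
orientation: [-0.014, 0.08, 0.997, 0.0]
contact_force: [-0.4, -0.3, -0.8]
opening: 0.357
```

```bash
python3 st.py 0.4247 0.1742 0.024 81.2; python3 - <<'E'
from h import *
f=grab_frame("top"); cv2.imwrite("pics/t2.png",cv2.resize(f["img"][165:305,130:270],None,fx=4.2,fy=4.2,interpolation=cv2.INTER_CUBIC))
E
```

```text
t 11.5 pos [0.4012 0.1784 0.0251] shift mm [-23.9  -0.4   0.4] spin -0.006 tilt z [-0.0274  0.0024 -0.9996] F [-0.4 -0.3 -0.8] open 0.357
```

View pics/t2.png

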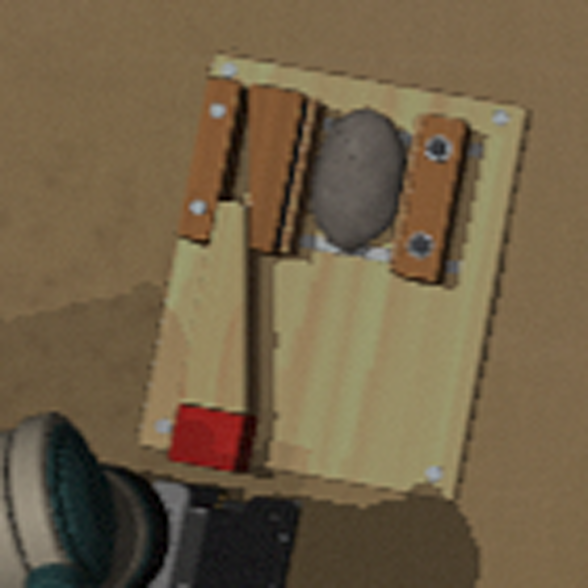

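The wedge lies flat in the mouth, parallel to the fence, released, head near the board's front edge; the stone is not clamped. I'll wait for the fingers to close.

Call:
carry_out --pt "0 0 0" --pt "0 0 0" --pt "0 0 0" --pt "0 0 0" --pt "0 0 0" --pt "0 0 0" --pt "0 0 0" --pt "0 0 0" --spin '[0,0,0,0,0,0,0,0]'

```text
clock: 12.35
eef_pos: [0.401, 0.1784, 0.0251]
orientation: [-0.014, 0.08, 0.997, 0.0]
contact_force: [0.3, 0.5, 0.3]
opening: 0.004
```

```bash
python3 st.py 0.4247 0.1742 0.024 81.2
```

```text
t 12.35 pos [0.401  0.1784 0.0251] shift mm [-24.1  -0.4   0.4] spin -0.006 tilt z [-0.0275  0.0024 -0.9996] F [0.3 0.5 0.3] open 0.004
```

Call:
carry_out --pt "-6 0 0" --pt "-7 0 0" --pt "-7 0 0" --pt "-5 0 -1" --pt "-4 0 0" --pt "-4 0 0" --spin '[0,0,0,-0.006,0,0]'

```text
clock: 12.95
eef_pos: [0.4366, 0.1727, 0.0252]
orientation: [-0.014, 0.076, 0.997, 0.0]
contact_force: [-1.1, 0.5, 1.7]
opening: 0.003
```

```bash
python3 st.py 0.5247 0.1587 0.025 81.2
```

```text
t 12.95 pos [0.4366 0.1727 0.0252] shift mm [-89.2  -0.4  -2.3] spin 0.001 tilt z [-0.0276  0.0023 -0.9996] F [-1.1  0.5  1.7] open 0.003
```

Call:
carry_out --pt "-4 0 0" --pt "-4 0 0" --pt "-4 0 0" --pt "-4 0 0" --pt "-4 0 -1" --pt "0 0 0" --spin '[0,0,0,0,0,0]'

```text
clock: 13.55
eef_pos: [0.4565, 0.1693, 0.025]
orientation: [-0.016, 0.077, 0.997, -0.0]
contact_force: [0.5, -0.1, 0.5]
opening: 0.003
```

```bash
python3 st.py 0.5247 0.1587 0.025 81.2
```

```text
t 13.55 pos [0.4565 0.1693 0.025 ] shift mm [-69.   -0.1  -2.2] spin 0.0 tilt z [-0.0316  0.0023 -0.9995] F [ 0.5 -0.1  0.5] open 0.003
```

Call:
carry_out --pt "-3 0 0" --pt "-3 0 0" --pt "-3 0 0" --pt "-3 0 0" --pt "-3 0 -1" --pt "0 0 0" --pt "0 0 0" --spin '[0,0,0,0,0,0,0]'

```text
clock: 14.25
eef_pos: [0.4704, 0.1672, 0.0255]
orientation: [-0.018, 0.077, 0.997, 0.0]
contact_force: [-3.7, 1.3, 2.1]
opening: 0.005
```

```bash
python3 st.py 0.5247 0.1587 0.025 81.2
```

```text
t 14.25 pos [0.4704 0.1672 0.0255] shift mm [-54.9  -0.1  -1.4] spin 0.0 tilt z [-0.0355  0.0028 -0.9994] F [-3.7  1.3  2.1] open 0.005
```

Call:
carry_out --pt "-3 0 0" --pt "-3 0 0" --pt "-3 0 0" --pt "-3 0 0" --pt "-3 0 0" --pt "0 0 0" --pt "0 0 0" --spin '[0,0,0,0,0,0,0]'

```text
clock: 14.95
eef_pos: [0.4808, 0.166, 0.0256]
orientation: [-0.023, 0.077, 0.997, 0.001]
contact_force: [-3.3, 1.3, 1.9]
opening: 0.006
```

```bash
python3 st.py 0.5247 0.1587 0.025 81.2
```

```text
t 14.95 pos [0.4808 0.166  0.0256] shift mm [-44.5  -0.4  -1.5] spin -0.001 tilt z [-0.0457  0.0048 -0.9989] F [-3.3  1.3  1.9] open 0.006
```

Call:
carry_out --pt "-5 0 0" --pt "-5 0 0" --pt "-5 0 0" --pt "-4 0 0" --pt "0 0 0" --spin '[0,0,0,0,0]'

```text
clock: 15.45
eef_pos: [0.4957, 0.1642, 0.0251]
orientation: [-0.027, 0.078, 0.997, 0.001]
contact_force: [-0.9, 2.0, 1.3]
opening: 0.004
```

```bash
python3 st.py 0.5247 0.1587 0.025 81.2
```

```text
t 15.45 pos [0.4957 0.1642 0.0251] shift mm [-29.4  -0.9  -1.5] spin -0.002 tilt z [-0.0542  0.0069 -0.9985] F [-0.9  2.   1.3] open 0.004
```

Call:
carry_out --pt "-4 0 0" --pt "-4 0 0" --pt "-4 0 0" --pt "0 0 0" --spin '[0,0,0,0]'

```text
clock: 15.85
eef_pos: [0.4984, 0.1637, 0.025]
orientation: [-0.037, 0.078, 0.996, 0.002]
contact_force: [-0.9, 0.8, 1.1]
opening: 0.006
```

```bash
python3 st.py 0.5247 0.1587 0.025 81.2
```

```text
t 15.85 pos [0.4984 0.1637 0.025 ] shift mm [-26.7  -0.8  -2. ] spin -0.003 tilt z [-0.0726  0.0092 -0.9973] F [-0.9  0.8  1.1] open 0.006
```

Call:
carry_out --pt "-4 0 0" --pt "-4 0 0" --pt "-4 0 0" --spin '[0,0,0]'

```text
clock: 16.15
eef_pos: [0.4988, 0.1636, 0.0251]
orientation: [-0.048, 0.079, 0.996, 0.002]
contact_force: [-9.5, 2.8, 12.0]
opening: 0.002
```

```bash
python3 st.py 0.5247 0.1587 0.025 81.2
```

```text
t 16.15 pos [0.4988 0.1636 0.0251] shift mm [-26.2  -0.7  -2.5] spin -0.005 tilt z [-0.0952  0.012  -0.9954] F [-9.5  2.8 12. ] open 0.002
```

```bash
python3 - <<'E'
from h import *
f=grab_frame("side"); cv2.imwrite("pics/s2.png",cv2.resize(f["img"][240:380,310:470],None,fx=4.5,fy=4.2,interpolation=cv2.INTER_CUBIC))
o=observe(); print(o["joints"].round(3),o["joint_torque"].round(2),o["contact_force"],o["ft_torque"])
E
```

```text
[ 0.164  0.414  1.797  0.032  1.024 -1.267] [ -3.53 -36.98 -20.75  -1.55  -3.49   0.04] [-10.22707023   3.64351475  12.04699978] [ 0.67136932  1.86962201 -0.03397269]
```

View pics/s2.png

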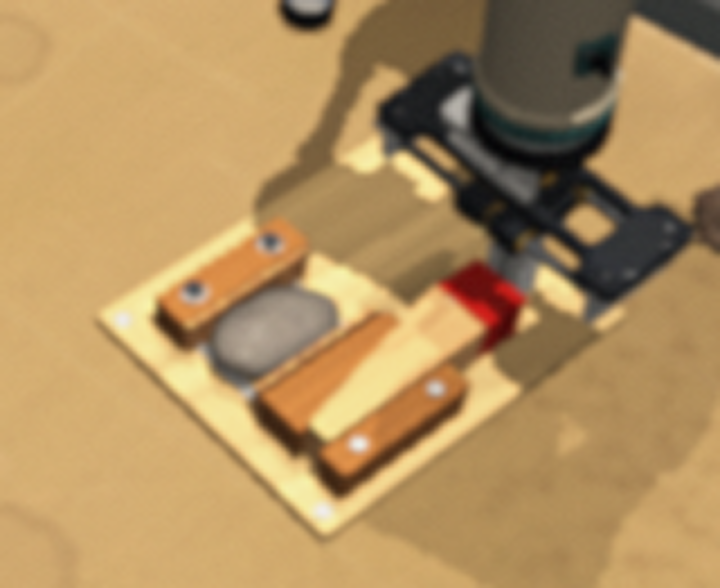

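The side view shows the wedge flat in the slot with its tip near the far end, the jaw up against the stone, and the closed fingers on the red butt. The resistance is now rising, with the wedge almost at a standstill. The tool has tilted about 0.09 rad under load and presses down somewhat, so I'll add a little lift as I build the push up.

Call:
carry_out --pt "-5 0 -2" --pt "-6 0 -2" --spin '[0,0]'

```text
clock: 16.4
eef_pos: [0.5016, 0.1631, 0.0265]
orientation: [-0.057, 0.08, 0.995, 0.003]
contact_force: [-9.2, 4.7, 0.5]
opening: 0.009
```

```bash
cat > hold.py <<'E'
from h import *
F=[]
for i in range(2): grab_frame("top"); o=observe(); F.append(o["contact_force"])
F=np.mean(F,0); R=rot(o)
c=np.array([.988,-.153,0]); p=o["eef_pos"]-[.5653,.1041,0]
print("t",o["clock"],"F",F.round(1),"push",-(F@c).round(1),"clamp x,y",(p@c*1000).round(1),(p@[.153,.988,0]*1000).round(1),"z",p[2].round(4),"tilt",R[:2,2].round(3),"yaw",np.degrees(np.arctan2(R[1,1],R[0,1])).round(1))
E
python3 hold.py
```

```text
t 16.5 F [-7.4  4.3  0.4] push 7.9 clamp x,y -71.3 48.5 z 0.0262 tilt [-0.112  0.014] yaw 80.9
```

Call:
carry_out --pt "-8 0 -1" --pt "-9 0 -1" --spin '[0,0]'

```text
clock: 16.7
eef_pos: [0.5037, 0.1628, 0.0255]
orientation: [-0.072, 0.08, 0.994, 0.003]
contact_force: [-20.2, 6.5, 23.2]
opening: 0.009
```

```bash
python3 hold.py
```

```text
t 16.8 F [-17.4   5.8  15.4] push 18.1 clamp x,y -69.5 48.5 z 0.0256 tilt [-0.142  0.018] yaw 80.8
```

Call:
carry_out --pt "-7 0 -3" --spin '[0]'

```text
clock: 16.9
eef_pos: [0.504, 0.1627, 0.0267]
orientation: [-0.079, 0.081, 0.994, 0.003]
contact_force: [-10.3, 4.8, -2.1]
opening: 0.005
```

```bash
python3 hold.py; python3 hold.py
```

```text
t 17.0 F [-11.    5.    1.5] push 11.6 clamp x,y -68.7 48.5 z 0.0264 tilt [-0.156  0.019] yaw 80.7
t 17.1 F [-11.5   4.8   1.5] push 12.0 clamp x,y -68.7 48.5 z 0.0264 tilt [-0.155  0.019] yaw 80.7
```

Call:
carry_out --pt "-11 0 -3" --spin '[0]'

```text
clock: 17.2
eef_pos: [0.5069, 0.1622, 0.0264]
orientation: [-0.087, 0.081, 0.993, 0.004]
contact_force: [-16.5, 6.8, 1.6]
opening: 0.005
```

```bash
python3 hold.py; python3 hold.py
```

```text
t 17.3 F [-14.2   6.6   4.3] push 15.1 clamp x,y -65.7 48.5 z 0.0262 tilt [-0.173  0.021] yaw 80.7
t 17.4 F [-13.6   5.3   2.2] push 14.2 clamp x,y -65.7 48.5 z 0.0262 tilt [-0.172  0.021] yaw 80.7
```

Call:
carry_out --pt "-13 0 -3" --spin '[0]'

```text
clock: 17.5
eef_pos: [0.5086, 0.1619, 0.0264]
orientation: [-0.099, 0.081, 0.992, 0.004]
contact_force: [-23.5, 6.3, 13.7]
opening: 0.005
```

```bash
python3 hold.py; python3 hold.py
```

```text
t 17.6 F [-20.1   6.9  11.3] push 20.9 clamp x,y -64.3 48.4 z 0.0265 tilt [-0.197  0.024] yaw 80.6
t 17.7 F [-19.3   7.2  10.1] push 20.2 clamp x,y -64.3 48.4 z 0.0264 tilt [-0.196  0.024] yaw 80.7
```

The push held at about 20 N at standstill. Backing off gently now.

Call:
carry_out --pt "0 0 0" --pt "5 0 0" --pt "15 0 0" --pt "25 0 0" --pt "25 0 0" --pt "0 0 0" --spin '[0,0,0,0,0,0]'

```text
clock: 18.3
eef_pos: [0.443, 0.1718, 0.0394]
orientation: [-0.094, 0.081, 0.992, 0.003]
contact_force: [0.2, -0.2, 0.0]
opening: 0.004
```

```bash
python3 hold.py; python3 - <<'E'
from h import *
f=grab_frame("top"); g=grab_frame("side")
a=cv2.resize(f["img"][165:305,140:265],(375,420),interpolation=cv2.INTER_CUBIC); b=cv2.resize(g["img"][250:370,325:450],(420,420),interpolation=cv2.INTER_CUBIC)
cv2.imwrite("pics/e1.png",np.hstack([a,b]))
E
```

```text
t 18.4 F [ 0.8 -0.  -0.4] push -0.8 clamp x,y -127.5 48.7 z 0.0392 tilt [-0.181  0.022] yaw 80.6
```

View pics/e1.png

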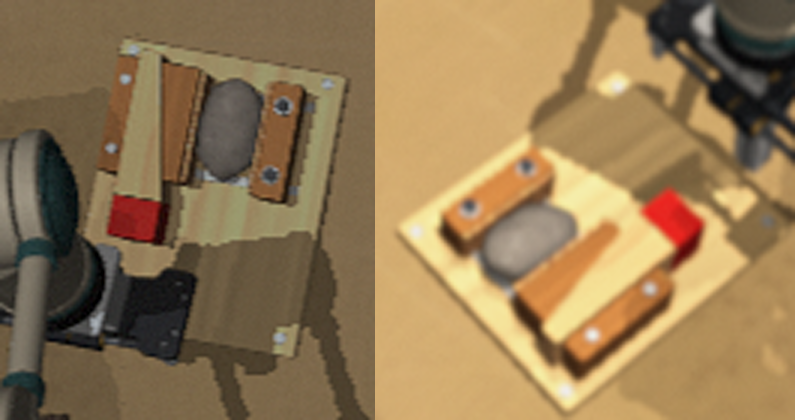

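The wedge lies flat and deep in the slot, the jaw is on the stone and the stone is on the stop; the hand is clear and reads about 0 N. Handing in.

```bash
python3 - <<'E'
from h import *
a=cv2.imread("pics/top0.png"); f=grab_frame("top")["img"]
d=cv2.absdiff(cv2.medianBlur(a,3),cv2.medianBlur(f,3)).max(2)
for n,(u,v) in dict(vial=(298,161),labels=(352,169),loupe=(280,306),sherd1=(158,316),sherd2=(110,272)).items():
    print(n,d[v-10:v+11,u-10:u+11].mean().round(1))
print(finish_job())
E
```

```text
vial 5.1
labels 6.9
loupe 4.5
sherd1 15.8
sherd2 5.9
the job is handed in; nothing more can be done
None
```

I clamped the stone and handed the job in at about 18.5 s. The hand-in reports no verdict.

**What I did:** I picked up the nearest red-headed wedge by its head and laid it flat about 20–25 mm inside the mouth. I released it loose, closed the fingers, and pushed on the butt in slow steps. The resistance rose from about 8 N to about 20 N at standstill, and then I backed off.

**Last checks:**
- **Wedge and stone:** The last top and side views show the wedge flat and deep in the slot, the jaw on the stone and the stone on the stop. The hand was clear and the force reading was about 0 N.
- **Bystanders:** The picture difference from the start is small at the vial, labels, loupe and one of the two sherd-like pieces. It is larger (15.8 against about 5) at the other piece. The arm never went near that piece, so this is probably the arm's shadow, but I did not check it.

**What was less clean:**
- **Tool tilt:** The tool tilted to about 0.2 rad under the push and pressed down with up to about 23 N for a moment. About 10 N of downward force remained at the final 20 N reading, so the true drive on the wedge was probably a little less, around 18 to 19 N.
- **Not measured:** I could not measure the jaw, stone and stop forces directly. I judge the wedge tight only from the push and the last pictures.

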